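# Dock the cup tray and lock it with its collar

### The arm

A 6-joint arm with a two-finger parallel gripper is mounted at the origin on the work surface. World frame = base frame: x ahead of the robot, y to its left, z up, the work surface at z = 0. Lengths are in mm, angles in rad, forces in N, time in s.
With the tool pointing down it reaches from about 400 to 925 mm from the base axis. Payload 12.5 kg.
Tool frame: the origin (TCP) lies on the centre line of the jaws, within the pads' length; the fingertips stand 14 mm ahead of it and the grasp point (between the pads) lies 5 mm behind it; z points along the fingers, x is the direction in which the jaws open and shut, and the axes are right-handed (so a half turn about z gives the same grasp; the last joint's range is limited). The gripper opens to 95 mm and grips with 3 to 60 N. Pads are 20 mm wide; open, the fingers measure 119 mm over their backs; the gripper's body (75 mm by 180 mm) begins 59 mm behind the grasp point.
Start: joints at [1.151, 0.491, 1.559, -0, 1.092, -0.106], TCP at [192.905, 594.502, 228.661] pointing down, gripper open.
Joint ranges: [-3.1, 3.1], [-0.84, 2.19], [0.05, 2.79], [-1.13, 4.28], [0.06, 2.93], [-2.69, 2.69]. Speed limits (rad/s): [2.22, 2.22, 2.79, 3.14, 3.14, 3.14].

### API

Orientations are given as [roll, pitch, yaw] about the fixed x, y, z axes, in that order (R = Rz(yaw) Ry(pitch) Rx(roll)).
In Python, from cell import state, read_camera, job_done gives the robot as it stands.
- The arm moves only by the shell command python3 -m handwheel 'ROWS'. ROWS is JSON, a list of rows, each an object of numbers: "hand": the finger opening in m, from 0 to 0.0951; "x", "y", "z": the shift along the world's x, y, z in m; "spin": the turn about the world's z in units of 5 degrees (1.0 is 5 degrees). In form: [{"hand": .., "x": .., "y": .., "z": .., "spin": ..}, ...]. A call has 1 to 20 rows; each row is the pose to reach, as a shift and turn from the pose commanded when the call began; what a row does not reach only later rows make up. A row lasts 1/12 s, in which the tool goes at most 41.7 mm and 7.16 degrees, less where a joint would pass 70% of its speed; a pose out of reach is approached as far as the arm can. A call with a gripper value outside its range is refused whole. The fingers move at their own pace and stop on an object; the grip force is fixed at half the most. Time passes only in rows, so rows that repeat a pose let the fingers close. It gives the time, the measured TCP pose, the force and the opening at its end, in the units of the state.
- state(): the state, without advancing time (a new reading comes with each control period).
- read_camera(name): name is "side" or "top"; returns a dict with "img" (384x512x3 uint8, red, green, blue), "fx", "fy", "cx", "cy" (pixels), "D" ([k1, k2, p1, p2, k3] as OpenCV has them; the pictures are not rectified), "T" (4x4, takes a point from camera to world coordinates). Camera axes: x right, y down, z forward; pixel columns grow to the right and rows downward; lengths in mm; the calibration is good to about 2 mm. A picture is of the moment at which its call begins. There is no depth.
- job_done(): hands the job in, once; it reports no verdict.
The state is a dict: "t": time; "joints": joint angles; "qvel": joint speeds; "tau": joint torques, N m; "eef_pos": TCP position; "tcp_rot": TCP orientation; "ft_force": force on the tool from outside, world axes, zero at the start; "moment": the same for the moment, N m; "opening": opening from 0.0 (shut) to 1.0 (fully open).
Only numpy, scipy, OpenCV 4.12 (cv2) and the standard library are available. Lean on these libraries where they do the work, as an engineer would, in place of code of your own. Each camera call takes 0.05 s, during which the arm holds its last target. There are 200 camera calls.

### The job

Put the cup tray on its docking rack: slide it along between the rails until its slot is fully home against the steel post, and then set the green locking collar over the post so that its narrow end drops right down into the recess of the tray and locks it. Let go of both, and leave the other things on the counter where they are.

Things in the scene. Friction and masses are not known exactly. Their poses are not given: they have to be found in the camera images.
- rack: Docking rack fixed to the counter: aluminium plate 310 x 128 x 6 mm, a grey rail along each long edge (tops 22 mm above the counter, 108 mm between them), an upright steel post. Origin: on the counter under the post. z up, x along the rails in the direction that takes the tray home; the plate runs from x = -255 mm (open end, where the tray waits; it faces roughly +y of the world) to +55 mm.
- post_top (a point): Top of the rack's steel post, on its axis, 70 mm above the counter. The post is 16 mm in diameter, its last 9 mm taper to 8 mm. Axes as the rack's.
- tray: Loose pale teal slotted cup tray, 155 x 104 mm, 0.25 to 0.5 kg, lying on the rack's plate between the rails, short of the post; slides with a few N. Origin: on its underside, where the post's axis is once it is home (6 mm above the counter). x points to the post: back at x = -115 mm, front at +40 mm, where its 22 mm wide slot opens; the slot's end stops on the post at home. z up. Carries two fixed clear cups.
- tray_back (a point): Middle of the outer face of the tray's upright back wall (104 mm wide, 42 mm high, 5 mm thick), 21 mm above its underside: the face to push. Axes as the tray's: push along +x. Just inside the wall stand two cups 44 mm in diameter, tops 56 mm above the underside, centred 32 mm ahead of this face, 24.5 mm either side.
- tray_recess (a point): Centre of the tray's square recess, level with the block's top, 22 mm above the underside (28 mm above the counter on the rack), right over the tray's origin. The recess is 8 mm deep, 37 mm along x by 40 mm along y, and takes the collar's narrow end. Axes as the tray's.
- collar_mid (a point): Centre (on the axis, half-way up) of the loose green locking collar, standing upright on the counter: 46 mm high, 22 mm hole right through. Its upper 40 mm is green, 50 mm in diameter, to grip; the lowest 6 mm is a steel spigot 28 mm in diameter. Seated, the green shoulder rests on the tray's top, this point 45 mm above the counter. Put on before the tray it would block the slot.
- spare_cup: Clear cup, bystander, 54 mm in diameter, 58 mm high, standing on the counter. Origin: centre of its underside.
- oil: Small yellow oil bottle with white cap, bystander, 44 mm in diameter, 115 mm high. Origin: centre of its underside.
- water: Clear water bottle with blue label, bystander, 62 mm in diameter, 190 mm high. Origin: centre of its underside.
- pump: Cream hand pump with green nozzle lying down, bystander, about 210 mm long, 45 mm high, its trigger sticks out 86 mm to its -y. Origin: on the counter under its barrel, x towards the nozzle.
- dish: Round grey pulp dish with cups in it, bystander, 150 mm in diameter at the rim, 50 mm high, its contents 85 mm. Origin: centre of its underside.
- jar: White jar with steel lid, bystander, 70 mm in diameter, 75 mm high. Origin: centre of its underside.
There are look-alikes about, which are no part of the job. Of the things that look like the tray, the larger one is meant. Leave any brown look-alike of the part that bears collar_mid alone.

How it is judged:
By the outcome, as a careful person would: the job done as asked, in the order asked, and still so for the second after the job is handed in, with the robot touching nothing.
It also fails if it takes over 58 s, if anything falls off the work surface, if the arm or the gripper's body presses on something with over 40 N, if the wrist force passes 120 N, or if a joint passes its speed limit or range.

## Working session

There is one attempt and no reset: what is moved stays moved. The work goes in short steps, Python scripts to look and compute and a shell command to move; the robot and the scene stay as the last step left them, time stands still between calls to the robot, and variables do not carry over. Pictures are saved under pics/ and viewed, about 8 in all and at most 12, crops included, and the job is handed in when it is done.

```bash
ls; mkdir -p pics; cat > h.py <<'E'
import numpy as np,cv2
from cell import state,read_camera
def save(name,fn,crop=None,s=1):
    c=read_camera(name); im=c['img']
    if crop: x0,y0,x1,y1=crop; im=im[y0:y1,x0:x1]
    if s!=1: im=cv2.resize(im,None,fx=s,fy=s,interpolation=cv2.INTER_CUBIC)
    cv2.imwrite('pics/'+fn,im[:,:,::-1]); np.savez('cal_'+name,**{k:v for k,v in c.items()}); return c
def K(c): return np.array([[c['fx'],0,c['cx']],[0,c['fy'],c['cy']],[0,0,1.]],float)
def cal(n): return dict(np.load('cal_'+n+'.npz'))
def at_z(c,uv,z):
    p=cv2.undistortPoints(np.array([[uv]],float),K(c),np.array(c['D'],float))[0,0]
    T=np.array(c['T']);d=T[:3,:3]@np.array([p[0],p[1],1]);o=T[:3,3]
    return o+d*(z-o[2])/d[2]
def proj(c,P):
    T=np.linalg.inv(np.array(c['T']));P=np.atleast_2d(np.array(P,float))
    r=cv2.Rodrigues(T[:3,:3])[0]
    return cv2.projectPoints(P,r,T[:3,3],K(c),np.array(c['D'],float))[0][:,0]
E
python3 - <<'E'
from h import *
a=save('top','t1.png',s=1.5);b=save('side','s1.png',s=1.5)
print(a['T'],b['T'],a['fx'],b['fx'],state())
E
```

```text
pics
[[-1.27247105e-02 -9.98367013e-01  5.56901176e-02  5.03847114e+02]
 [-9.99592439e-01  1.12774414e-02 -2.62254590e-02 -1.40670634e+01]
 [ 2.55545912e-02 -5.60011318e-02 -9.98103620e-01  1.45011042e+03]
 [ 0.00000000e+00  0.00000000e+00  0.00000000e+00  1.00000000e+00]] [[ 7.09925902e-01 -4.47475004e-01  5.43848632e-01 -2.62573263e+01]
 [-7.04249257e-01 -4.44270609e-01  5.53765843e-01 -6.08645798e+02]
 [-6.18040995e-03 -7.76137711e-01 -6.30533152e-01  7.49567006e+02]
 [ 0.00000000e+00  0.00000000e+00  0.00000000e+00  1.00000000e+00]] 449.88143219233905 405.36308060799786 {'t': 0.1, 'joints': array([ 1.15141269e+00,  4.91456658e-01,  1.55932345e+00, -4.72613406e-06,
        1.09172471e+00, -1.05586761e-01]), 'qvel': array([-0.00122656, -0.00260107, -0.00156503, -0.00040092,  0.00026968,
       -0.00065735]), 'tau': array([ 3.03802823e-03, -6.13622761e+01, -2.58608150e+01,  6.93789613e-02,
        4.70327795e-02, -7.33386992e-05]), 'eef_pos': array([192.81915636, 594.32667892, 228.16907112]), 'tcp_rot': array([-3.14150069e+00,  9.07524000e-04,  1.25700167e+00]), 'ft_force': array([ 0.35840352, -0.37040199,  0.45384162]), 'moment': array([-0.00920477, -0.02768872,  0.04228927]), 'opening': 1.0039073272171726}
```

View pics/t1.png

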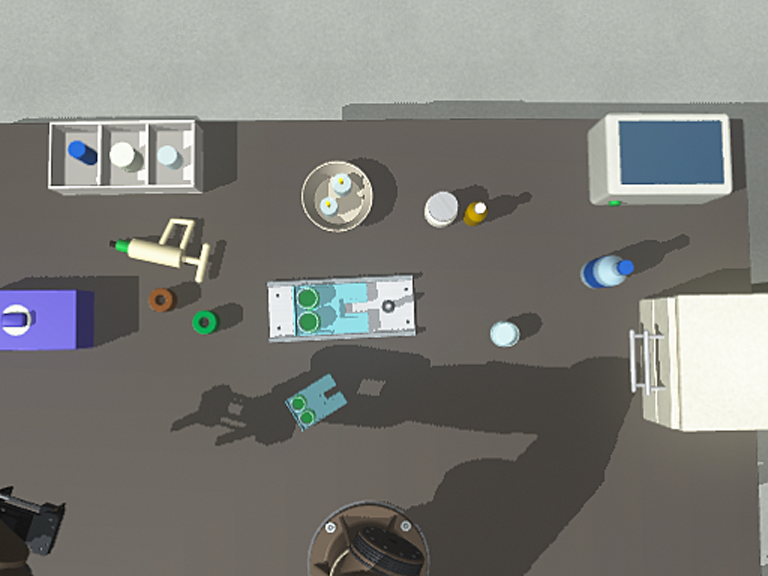

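View pics/s1.png

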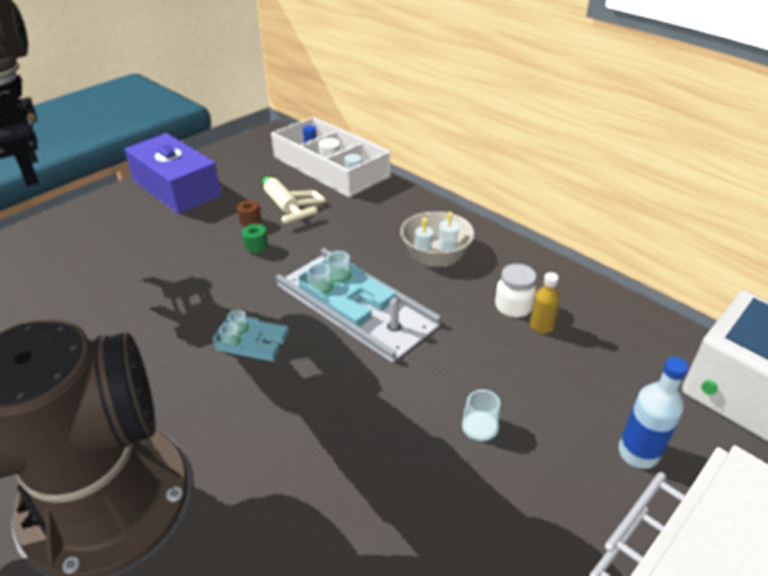

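```bash
python3 - <<'E'
from h import *
a=cal('top')['img'];b=cal('side')['img']
A=cv2.resize(a[175:235,120:285],None,fx=4.8,fy=4.8,interpolation=cv2.INTER_CUBIC)
B=cv2.resize(b[145:245,160:300],None,fx=3,fy=3,interpolation=cv2.INTER_CUBIC)
M=np.zeros((600,792,3),np.uint8);M[:288]=A;M[295:595,:420]=B;
M[295:595,430:]=cv2.resize(b[150:200,150:210],(362,300),interpolation=cv2.INTER_CUBIC)
cv2.imwrite('pics/c1.png',M[:,:,::-1])
# collar blob
for n,im in(('top',a),('side',b)):
    f=im.astype(int);m=((f[...,1]>f[...,0]+50)&(f[...,1]>f[...,2]+25)).astype(np.uint8)
    k,l,s,ce=cv2.connectedComponentsWithStats(m)
    for i in range(1,k):
        if s[i,4]>15: print(n,s[i],ce[i])
E
```

```text
top [406 134   8   4  23] [409.13043478 135.08695652]
top [ 77 160   9   9  66] [ 81.13636364 163.72727273]
top [200 192  13  16 133] [205.84210526 199.05263158]
top [128 207  17  16 177] [135.93785311 214.42937853]
top [201 208  13  14 124] [206.67741935 214.28225806]
top [195 263  16  19 142] [202.11971831 272.25352113]
side [175 117   5   6  16] [176.4375 119.    ]
side [161 149  16  19 224] [168.67857143 157.45982143]
side [221 184  11   4  22] [226.         186.13636364]
side [468 253  10  10  75] [472.52       257.62666667]
```

View pics/c1.png

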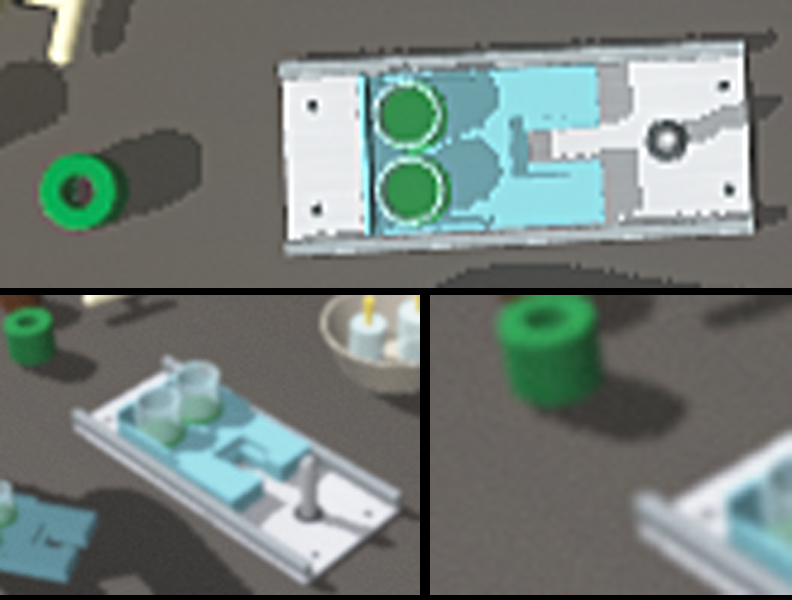

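```bash
cat >> h.py <<'E'
def cr(x,y,ox=120,oy=175,s=4.8): return ((x+.5)/s-.5+ox,(y+.5)/s-.5+oy)
E
python3 - <<'E'
from h import *
c=cal('top');s=cal('side')
col=at_z(c,cr(79,190),46);print('collar',col, 'side pred',proj(s,[[*col[:2],46],[*col[:2],0]]))
r=[at_z(c,cr(*p),22)[:2] for p in((279,63),(745,42),(753,232),(287,251))]
for i in range(4): print(r[i],np.linalg.norm(r[i]-r[i-1]))
R=np.array(r);ax=(R[1]+R[2]-R[0]-R[3]);ax/=np.linalg.norm(ax);print('ax',ax,np.degrees(np.arctan2(ax[1],ax[0])))
op=(R[0]+R[3])/2;post=(op+ax*255+ (R[1]+R[2])/2-ax*55)/2;print('post from plate',post,'from top',at_z(c,cr(667,138),70),'base',at_z(c,cr(667,146),6))
print('post side pred',proj(s,[[*post,70],[*post,6]]), 'side crop post', (308/3+160,(460-295)/3+145),(308/3+160,(513-295)/3+145))
b=[at_z(c,cr(*p),48)[:2] for p in((361,78),(369,235))];print('back',b,np.linalg.norm(b[0]-b[1]));m=(b[0]+b[1])/2
print('mid',m,'dist',(post-m)@ax,'lat',np.cross(ax,m-post))
print('bystanders: brown',at_z(c,(107,200),46),'pump trig',at_z(c,(135,175),20),'spare',at_z(c,(336,222),58))
E
```

```text
collar [512.14836366 333.07665695  46.        ] side pred [[169.41941994 152.7084301 ]
 [171.43293129 164.67422532]]
[594.49049065 207.49027307] 123.97560071946515
[ 605.01150777 -100.76487309] 308.43463965169775
[ 479.13582966 -104.221939  ] 125.92314181289099
[470.61073979 202.61616812] 306.9565134245196
ax [ 0.03094975 -0.99952094] -88.2264266890147
post from plate [540.40711703 -48.6721869 ] from top [540.64273211 -47.02986039  70.        ] base [536.99932772 -48.4909307    6.        ]
post side pred [[262.65050785 198.66493442]
 [262.62130399 216.81064771]] side crop post (262.6666666666667, 200.0) (262.6666666666667, 217.66666666666669)
back [array([582.49941227, 150.43965048]), array([480.86137274, 145.79373943])] 101.7441672468972
mid [531.6803925  148.11669495] dist 196.96469845535367 lat -2.6319770982728645
bystanders: brown [557.23148045 423.33319844  46.        ] pump trig [636.64584639 343.1716666   20.        ] spare [ 480.14312835 -287.05581337   58.        ]<stdin>:10: DeprecationWarning: Arrays of 2-dimensional vectors are deprecated. Use arrays of 3-dimensional vectors instead. (deprecated in NumPy 2.0)
```

Candidates, top view 1.5x pixels:
- **Tray:** the large teal tray on the rack at (330,310), or the small teal look-alike on the counter at (317,402). I choose the large one.
- **Collar:** green at (205,322) or brown at (160,299). I choose green.

The close crop confirms both choices. Measured positions fit the given sizes: plate about 308 mm, wall about 102 mm, and the side-view prediction within 1.5 px.

Next I move behind the tray with the fingers 50 mm apart.

```bash
python3 -m handwheel '[{"hand":0.05,"x":0.34,"y":-0.409,"z":-0.09,"spin":-14.05},{"hand":0.05,"x":0.34,"y":-0.409,"z":-0.09,"spin":-14.05},{"hand":0.05,"x":0.34,"y":-0.409,"z":-0.09,"spin":-14.05},{"hand":0.05,"x":0.34,"y":-0.409,"z":-0.09,"spin":-14.05},{"hand":0.05,"x":0.34,"y":-0.409,"z":-0.09,"spin":-14.05},{"hand":0.05,"x":0.34,"y":-0.409,"z":-0.09,"spin":-14.05},{"hand":0.05,"x":0.34,"y":-0.409,"z":-0.09,"spin":-14.05},{"hand":0.05,"x":0.34,"y":-0.409,"z":-0.09,"spin":-14.05},{"hand":0.05,"x":0.34,"y":-0.409,"z":-0.09,"spin":-14.05},{"hand":0.05,"x":0.34,"y":-0.409,"z":-0.09,"spin":-14.05},{"hand":0.05,"x":0.34,"y":-0.409,"z":-0.09,"spin":-14.05},{"hand":0.05,"x":0.34,"y":-0.409,"z":-0.09,"spin":-14.05},{"hand":0.05,"x":0.34,"y":-0.409,"z":-0.09,"spin":-14.05},{"hand":0.05,"x":0.34,"y":-0.409,"z":-0.09,"spin":-14.05},{"hand":0.05,"x":0.34,"y":-0.409,"z":-0.09,"spin":-14.05},{"hand":0.05,"x":0.34,"y":-0.409,"z":-0.09,"spin":-14.05},{"hand":0.05,"x":0.34,"y":-0.409,"z":-0.09,"spin":-14.05},{"hand":0.05,"x":0.34,"y":-0.409,"z":-0.09,"spin":-14.05},{"hand":0.05,"x":0.34,"y":-0.409,"z":-0.09,"spin":-14.05}]'
```

```text
t: 1.68
eef_pos: [532.4, 186.5, 139.0]
tcp_rot: [-3.142, -0.0, 0.033]
ft_force: [0.6, 0.1, -0.4]
opening: 0.528
```

```bash
python3 -m handwheel '[{"hand":0.05,"z":-0.03},{"hand":0.05,"z":-0.06},{"hand":0.05,"z":-0.085},{"hand":0.05,"z":-0.1},{"hand":0.05,"z":-0.107},{"hand":0.05,"z":-0.107},{"hand":0.05,"z":-0.107},{"hand":0.05,"z":-0.107}]'; python3 - <<'E'
from h import *
c=read_camera('top')['img'];s=read_camera('side')['img']
M=np.zeros((600,800,3),np.uint8)
M[:288,:792]=cv2.resize(c[175:235,120:285],None,fx=4.8,fy=4.8,interpolation=cv2.INTER_CUBIC)
M[295:595,:420]=cv2.resize(s[145:245,160:300],None,fx=3,fy=3,interpolation=cv2.INTER_CUBIC)
cv2.imwrite('pics/c2.png',M[:,:,::-1])
E
```

```text
invalid input
```

View pics/c2.png

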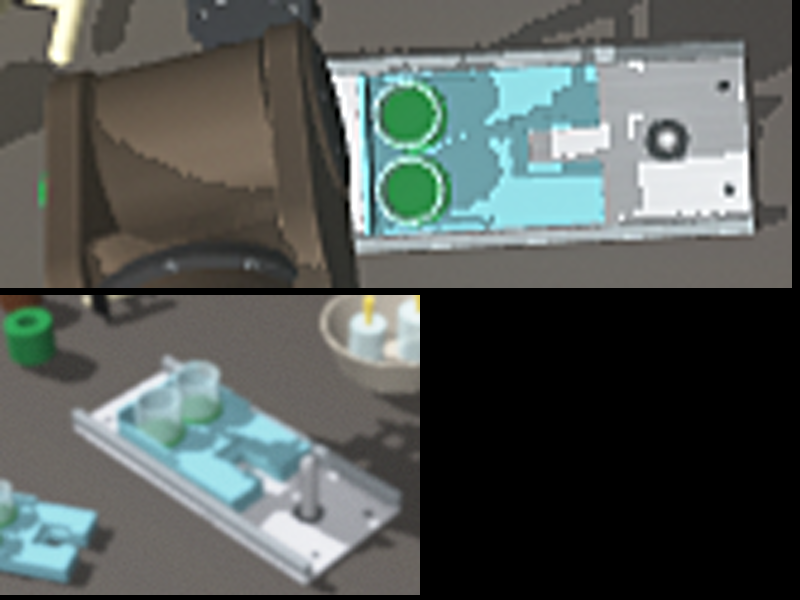

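The call was refused because every row needs all the keys, so nothing moved. In the picture the tray is unchanged and the arm is behind it. I'll resend the descent with full rows.

```bash
python3 -m handwheel '[{"hand":0.05,"x":0,"y":0,"z":-0.03,"spin":0},{"hand":0.05,"x":0,"y":0,"z":-0.06,"spin":0},{"hand":0.05,"x":0,"y":0,"z":-0.085,"spin":0},{"hand":0.05,"x":0,"y":0,"z":-0.1,"spin":0},{"hand":0.05,"x":0,"y":0,"z":-0.107,"spin":0},{"hand":0.05,"x":0,"y":0,"z":-0.107,"spin":0},{"hand":0.05,"x":0,"y":0,"z":-0.107,"spin":0}]'
python3 -m handwheel '[{"hand":0.05,"x":0,"y":-0.005,"z":0,"spin":0},{"hand":0.05,"x":0,"y":-0.01,"z":0,"spin":0},{"hand":0.05,"x":0.001,"y":-0.015,"z":0,"spin":0},{"hand":0.05,"x":0.001,"y":-0.02,"z":0,"spin":0},{"hand":0.05,"x":0.001,"y":-0.025,"z":0,"spin":0},{"hand":0.05,"x":0.001,"y":-0.03,"z":0,"spin":0},{"hand":0.05,"x":0.001,"y":-0.035,"z":0,"spin":0},{"hand":0.05,"x":0.001,"y":-0.035,"z":0,"spin":0}]'
```

```text
t: 2.37
eef_pos: [533.1, 185.7, 32.1]
tcp_rot: [-3.142, -0.0, 0.031]
ft_force: [-0.3, -0.1, 1.2]
opening: 0.525
t: 3.03
eef_pos: [534.0, 149.6, 31.8]
tcp_rot: [3.141, -0.0, 0.03]
ft_force: [0.4, -0.3, 0.6]
opening: 0.527
```

```bash
python3 -m handwheel '[{"hand":0.05,"x":0,"y":-0.005,"z":0,"spin":0},{"hand":0.05,"x":0,"y":-0.01,"z":0,"spin":0},{"hand":0.05,"x":0.0005,"y":-0.015,"z":0,"spin":0},{"hand":0.05,"x":0.0005,"y":-0.02,"z":0,"spin":0},{"hand":0.05,"x":0.001,"y":-0.025,"z":0,"spin":0},{"hand":0.05,"x":0.001,"y":-0.03,"z":0,"spin":0}]'
python3 - <<'E'
from h import *
s=read_camera('side')['img'];c=read_camera('top')['img']
M=np.zeros((600,800,3),np.uint8)
M[:300,:420]=cv2.resize(s[145:245,160:300],None,fx=3,fy=3,interpolation=cv2.INTER_CUBIC)
M[310:598,:792]=cv2.resize(c[175:235,120:285],None,fx=4.8,fy=4.8,interpolation=cv2.INTER_CUBIC)
cv2.imwrite('pics/c3.png',M[:,:,::-1])
E
```

```text
t: 3.53
eef_pos: [534.9, 120.0, 31.7]
tcp_rot: [3.142, 0.0, 0.031]
ft_force: [0.3, 4.5, 2.4]
opening: 0.526
```

View pics/c3.png

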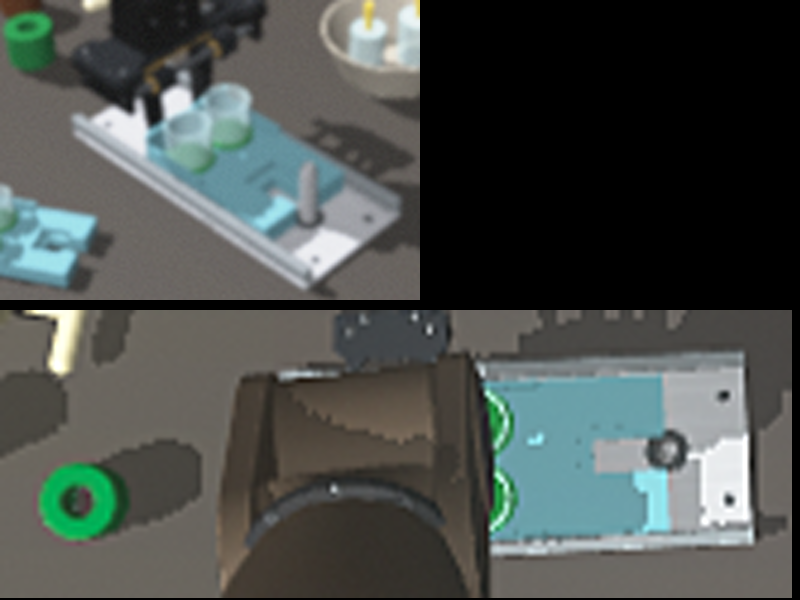

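The tray slides straight at 4.5 N and the slot mouth is reaching the post. I'll continue, then creep.

```bash
python3 -m handwheel '[{"hand":0.05,"x":0,"y":-0.005,"z":0,"spin":0},{"hand":0.05,"x":0,"y":-0.01,"z":0,"spin":0},{"hand":0.05,"x":0.0005,"y":-0.015,"z":0,"spin":0},{"hand":0.05,"x":0.0005,"y":-0.02,"z":0,"spin":0},{"hand":0.05,"x":0.001,"y":-0.025,"z":0,"spin":0},{"hand":0.05,"x":0.001,"y":-0.03,"z":0,"spin":0},{"hand":0.05,"x":0.001,"y":-0.034,"z":0,"spin":0},{"hand":0.05,"x":0.001,"y":-0.036,"z":0,"spin":0}]'
python3 -m handwheel '[{"hand":0.05,"x":0,"y":-0.001,"z":0,"spin":0},{"hand":0.05,"x":0,"y":-0.002,"z":0,"spin":0},{"hand":0.05,"x":0,"y":-0.003,"z":0,"spin":0},{"hand":0.05,"x":0,"y":-0.004,"z":0,"spin":0}]'
```

```text
t: 4.3
eef_pos: [535.9, 83.8, 31.6]
tcp_rot: [3.142, 0.0, 0.03]
ft_force: [0.6, 2.2, -1.0]
opening: 0.524
t: 4.63
eef_pos: [535.9, 80.6, 31.7]
tcp_rot: [-3.142, -0.0, 0.031]
ft_force: [0.7, 2.6, -1.1]
opening: 0.524
```

```bash
python3 -m handwheel '[{"hand":0.05,"x":0,"y":-0.001,"z":0,"spin":0},{"hand":0.05,"x":0,"y":-0.002,"z":0,"spin":0},{"hand":0.05,"x":0,"y":-0.003,"z":0,"spin":0}]'
```

```text
t: 4.88
eef_pos: [536.0, 77.7, 31.7]
tcp_rot: [-3.141, -0.0, 0.031]
ft_force: [1.2, 13.1, 0.2]
opening: 0.524
```

```bash
python3 -m handwheel '[{"hand":0.05,"x":0,"y":-0.0005,"z":0,"spin":0},{"hand":0.05,"x":0,"y":-0.001,"z":0,"spin":0},{"hand":0.05,"x":0,"y":-0.001,"z":0,"spin":0}]'
```

```text
t: 5.13
eef_pos: [536.0, 77.6, 31.8]
tcp_rot: [-3.141, -0.001, 0.031]
ft_force: [1.5, 14.3, -0.3]
opening: 0.525
```

```bash
python3 -m handwheel '[{"hand":0.05,"x":0,"y":-0.001,"z":0,"spin":0},{"hand":0.05,"x":0,"y":-0.001,"z":0,"spin":0}]'
python3 -m handwheel '[{"hand":0.05,"x":0,"y":0.004,"z":0,"spin":0},{"hand":0.05,"x":0,"y":0.015,"z":0,"spin":0},{"hand":0.05,"x":0,"y":0.035,"z":0,"spin":0},{"hand":0.05,"x":0,"y":0.045,"z":0.01,"spin":0},{"hand":0.06,"x":0,"y":0.045,"z":0.05,"spin":0},{"hand":0.095,"x":-0.005,"y":0.08,"z":0.09,"spin":0},{"hand":0.095,"x":-0.01,"y":0.12,"z":0.09,"spin":0},{"hand":0.095,"x":-0.01,"y":0.14,"z":0.09,"spin":0},{"hand":0.095,"x":-0.01,"y":0.14,"z":0.09,"spin":0}]'
python3 - <<'E'
from h import *
c=read_camera('top');s=read_camera('side')['img'];np.savez('cal_top2',**c)
M=np.zeros((600,800,3),np.uint8)
M[:288,:792]=cv2.resize(c['img'][175:235,120:285],None,fx=4.8,fy=4.8,interpolation=cv2.INTER_CUBIC)
M[295:595,:420]=cv2.resize(s[145:245,160:300],None,fx=3,fy=3,interpolation=cv2.INTER_CUBIC)
cv2.imwrite('pics/c4.png',M[:,:,::-1])
E
```

```text
t: 5.3
eef_pos: [536.0, 77.4, 31.9]
tcp_rot: [-3.14, -0.001, 0.031]
ft_force: [0.7, 22.3, -1.2]
opening: 0.528
t: 6.05
eef_pos: [525.7, 219.8, 123.8]
tcp_rot: [-3.14, -0.003, 0.034]
ft_force: [0.2, 0.1, 0.0]
opening: 0.818
```

View pics/c4.png

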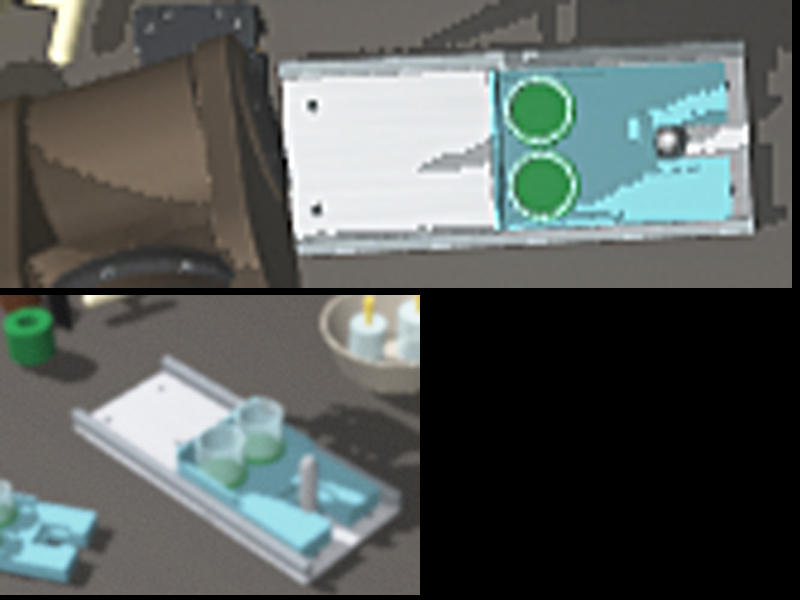

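Picture c4: the tray is home, with its back wall at x≈495 px, the post at the slot's end (668,140), and a 22 N hard stop. Next I move over the collar, grasp it at TCP z≈27, and lift.

```bash
python3 -m handwheel '[{"hand":0.095,"x":-0.013,"y":0.04,"z":0,"spin":0},{"hand":0.095,"x":-0.013,"y":0.08,"z":0,"spin":0},{"hand":0.095,"x":-0.013,"y":0.11,"z":0,"spin":0},{"hand":0.095,"x":-0.013,"y":0.115,"z":0,"spin":0},{"hand":0.095,"x":-0.013,"y":0.115,"z":-0.03,"spin":0},{"hand":0.095,"x":-0.013,"y":0.115,"z":-0.03,"spin":0}]'
python3 - <<'E'
from h import *
s=read_camera('side');st=state();p=st['eef_pos'];print(p,st['opening'])
cv2.imwrite('pics/c5.png',cv2.resize(s['img'][90:200,110:260],(750,550),interpolation=cv2.INTER_CUBIC)[:,:,::-1])
print((proj(s,[[512,333,46],[512,333,0]])-[110,90]+.5)*5)
E
```

```text
t: 6.65
eef_pos: [511.3, 329.0, 88.1]
tcp_rot: [3.139, 0.005, 0.031]
ft_force: [-1.4, -1.5, -1.3]
opening: 0.999
[511.89450952 328.92410642  89.8214942 ] 0.999455327514665
[[299.47238574 316.18548496]
 [309.5437882  376.01702323]]
```

View pics/c5.png

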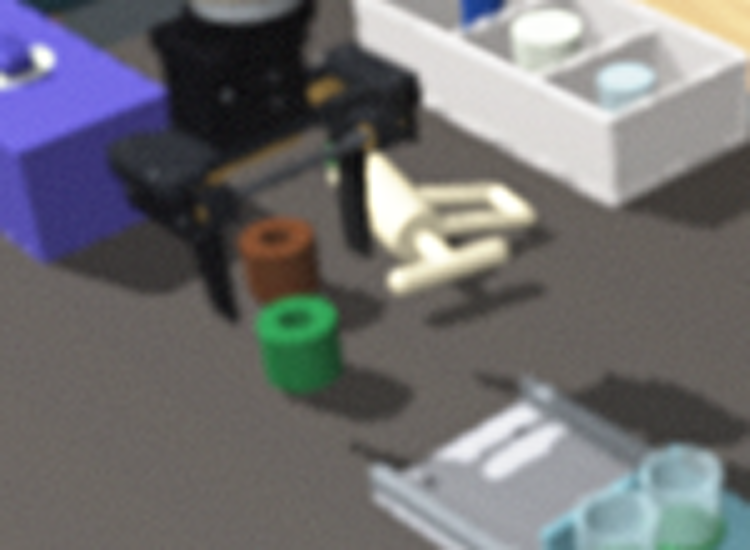

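```bash
python3 -m handwheel '[{"hand":0.095,"x":0,"y":0.003,"z":-0.02,"spin":0},{"hand":0.095,"x":0,"y":0.003,"z":-0.045,"spin":0},{"hand":0.095,"x":0,"y":0.003,"z":-0.06,"spin":0},{"hand":0.095,"x":0,"y":0.003,"z":-0.064,"spin":0},{"hand":0.095,"x":0,"y":0.003,"z":-0.064,"spin":0},{"hand":0.06,"x":0,"y":0.003,"z":-0.064,"spin":0},{"hand":0.04,"x":0,"y":0.003,"z":-0.064,"spin":0},{"hand":0.04,"x":0,"y":0.003,"z":-0.064,"spin":0},{"hand":0.04,"x":0,"y":0.003,"z":-0.064,"spin":0},{"hand":0.04,"x":0,"y":0.003,"z":-0.064,"spin":0},{"hand":0.04,"x":0,"y":0.003,"z":-0.064,"spin":0},{"hand":0.04,"x":0,"y":0.003,"z":-0.064,"spin":0}]'
```

```text
t: 7.7
eef_pos: [512.9, 333.6, 27.8]
tcp_rot: [-3.142, -0.0, 0.031]
ft_force: [-0.4, -0.0, -0.2]
opening: 0.562
```

```bash
python3 -m handwheel '[{"hand":0.04,"x":0,"y":0,"z":0,"spin":0},{"hand":0.04,"x":0,"y":0,"z":0,"spin":0},{"hand":0.04,"x":0,"y":0,"z":0,"spin":0},{"hand":0.04,"x":0,"y":0,"z":0.01,"spin":0},{"hand":0.04,"x":0,"y":0,"z":0.03,"spin":0},{"hand":0.04,"x":0,"y":0,"z":0.06,"spin":0},{"hand":0.04,"x":0,"y":0,"z":0.09,"spin":0},{"hand":0.04,"x":0,"y":0,"z":0.11,"spin":0},{"hand":0.04,"x":0.002,"y":-0.02,"z":0.11,"spin":0},{"hand":0.04,"x":0.004,"y":-0.05,"z":0.11,"spin":0},{"hand":0.04,"x":0.006,"y":-0.085,"z":0.11,"spin":0},{"hand":0.04,"x":0.008,"y":-0.12,"z":0.11,"spin":0},{"hand":0.04,"x":0.011,"y":-0.155,"z":0.11,"spin":0},{"hand":0.04,"x":0.014,"y":-0.19,"z":0.11,"spin":0},{"hand":0.04,"x":0.017,"y":-0.225,"z":0.11,"spin":0},{"hand":0.04,"x":0.02,"y":-0.26,"z":0.11,"spin":0},{"hand":0.04,"x":0.022,"y":-0.29,"z":0.11,"spin":0},{"hand":0.04,"x":0.025,"y":-0.315,"z":0.11,"spin":0},{"hand":0.04,"x":0.0275,"y":-0.335,"z":0.11,"spin":0},{"hand":0.04,"x":0.0275,"y":-0.35,"z":0.11,"spin":0}]'
python3 -m handwheel '[{"hand":0.04,"x":0,"y":-0.013,"z":0,"spin":0},{"hand":0.04,"x":0,"y":-0.024,"z":0,"spin":0},{"hand":0.04,"x":0,"y":-0.03,"z":0,"spin":0},{"hand":0.04,"x":0,"y":-0.031,"z":0,"spin":0},{"hand":0.04,"x":0,"y":-0.031,"z":0,"spin":0},{"hand":0.04,"x":0,"y":-0.031,"z":0,"spin":0},{"hand":0.04,"x":0,"y":-0.031,"z":0,"spin":0}]'
python3 - <<'E'
from h import *
s=read_camera('side');st=state();p=st['eef_pos'];print(p,st['opening'])
np.savez('cal_s6',**s)
cv2.imwrite('pics/c6.png',cv2.resize(s['img'][120:240,190:340],(750,600),interpolation=cv2.INTER_CUBIC)[:,:,::-1])
f=lambda P:(proj(s,P)-[190,120]+.5)*5
print(f([[540.5,-48,70],[540.5,-48,28]]),f([[p[0],p[1],p[2]+19],[p[0],p[1],p[2]-21],[p[0],p[1],p[2]-27]]))
E
```

```text
t: 9.37
eef_pos: [540.7, -18.4, 138.3]
tcp_rot: [3.141, -0.001, 0.03]
ft_force: [0.4, 0.3, -0.1]
opening: 0.524
t: 9.95
eef_pos: [540.4, -46.8, 137.7]
tcp_rot: [-3.141, -0.0, 0.032]
ft_force: [0.7, 0.9, -0.7]
opening: 0.525
[540.39726283 -46.86055618 137.67384251] 0.5245759855092216
[[364.95458671 395.14681833]
 [364.87876496 455.46666046]] [[363.30690175 259.54936966]
 [363.28221115 323.49241978]
 [363.27818901 332.81423415]]
```

View pics/c6.png

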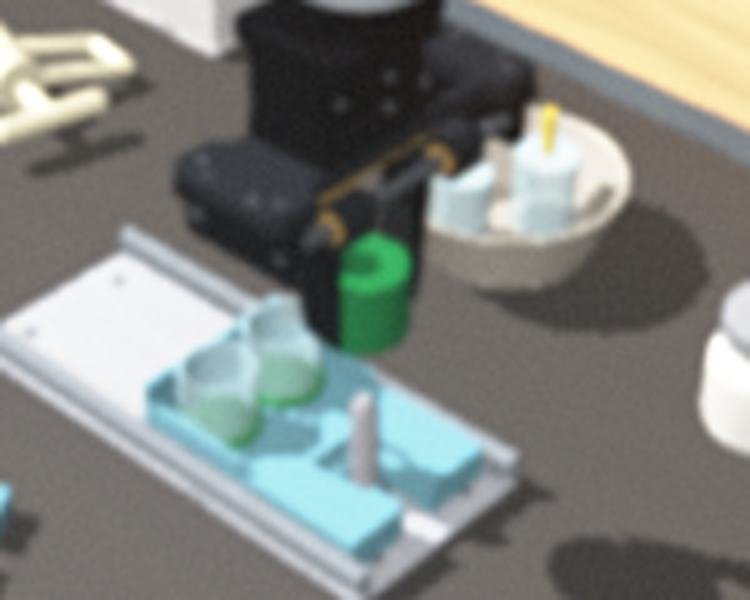

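Picture c6: the held collar is centred at about (361,262) and the post top is at (362,393). They line up within about 1 mm across the view. I'll lower it while watching the force.

```bash
python3 -m handwheel '[{"hand":0.04,"x":0,"y":-0.001,"z":-0.015,"spin":0},{"hand":0.04,"x":0,"y":-0.001,"z":-0.03,"spin":0},{"hand":0.04,"x":0,"y":-0.001,"z":-0.038,"spin":0},{"hand":0.04,"x":0,"y":-0.001,"z":-0.042,"spin":0},{"hand":0.04,"x":0,"y":-0.001,"z":-0.046,"spin":0},{"hand":0.04,"x":0,"y":-0.001,"z":-0.05,"spin":0}]'
```

```text
t: 10.5
eef_pos: [540.6, -48.4, 87.7]
tcp_rot: [3.141, -0.001, 0.031]
ft_force: [0.3, -0.3, -1.2]
opening: 0.528
```

```bash
python3 -m handwheel '[{"hand":0.04,"x":0,"y":0,"z":-0.004,"spin":0},{"hand":0.04,"x":0,"y":0,"z":-0.009,"spin":0},{"hand":0.04,"x":0,"y":0,"z":-0.014,"spin":0},{"hand":0.04,"x":0,"y":0,"z":-0.019,"spin":0},{"hand":0.04,"x":0,"y":0,"z":-0.023,"spin":0},{"hand":0.04,"x":0,"y":0,"z":-0.025,"spin":0}]'
```

```text
t: 11.0
eef_pos: [540.2, -48.5, 62.0]
tcp_rot: [-3.141, 0.001, 0.031]
ft_force: [0.0, 0.0, -1.4]
opening: 0.528
```

```bash
python3 -m handwheel '[{"hand":0.04,"x":0,"y":0,"z":-0.002,"spin":0},{"hand":0.04,"x":0,"y":0,"z":-0.004,"spin":0},{"hand":0.04,"x":0,"y":0,"z":-0.006,"spin":0},{"hand":0.04,"x":0,"y":0,"z":-0.008,"spin":0},{"hand":0.04,"x":0,"y":0,"z":-0.009,"spin":0}]'
```

```text
t: 11.42
eef_pos: [540.4, -48.5, 53.4]
tcp_rot: [-3.142, -0.0, 0.031]
ft_force: [0.1, 0.8, -0.5]
opening: 0.525
```

```bash
python3 -m handwheel '[{"hand":0.04,"x":0,"y":0,"z":-0.001,"spin":0},{"hand":0.04,"x":0,"y":0,"z":-0.002,"spin":0},{"hand":0.04,"x":0,"y":0,"z":-0.003,"spin":0},{"hand":0.04,"x":0,"y":0,"z":-0.003,"spin":0}]'
```

```text
t: 11.75
eef_pos: [540.4, -48.5, 50.5]
tcp_rot: [-3.142, 0.0, 0.031]
ft_force: [-0.4, -0.6, -0.3]
opening: 0.529
```

```bash
python3 -m handwheel '[{"hand":0.04,"x":0,"y":0,"z":-0.001,"spin":0},{"hand":0.04,"x":0,"y":0,"z":-0.0015,"spin":0},{"hand":0.04,"x":0,"y":0,"z":-0.0015,"spin":0}]'
```

```text
t: 12.0
eef_pos: [540.5, -48.5, 49.7]
tcp_rot: [3.141, -0.001, 0.031]
ft_force: [-1.0, -0.1, 6.5]
opening: 0.524
```

Contact is at TCP 49.7, the predicted seated height being 49.8, with 6.5 N upwards. I'll release, rise, and move aside.

```bash
python3 -m handwheel '[{"hand":0.08,"x":0,"y":0,"z":0,"spin":0},{"hand":0.08,"x":0,"y":0,"z":0,"spin":0},{"hand":0.08,"x":0,"y":0,"z":0,"spin":0},{"hand":0.08,"x":0,"y":0,"z":0,"spin":0},{"hand":0.08,"x":0,"y":0,"z":0,"spin":0},{"hand":0.08,"x":0,"y":0,"z":0,"spin":0},{"hand":0.08,"x":0,"y":0,"z":0.01,"spin":0},{"hand":0.08,"x":0,"y":0,"z":0.035,"spin":0},{"hand":0.08,"x":0,"y":0,"z":0.07,"spin":0},{"hand":0.08,"x":0,"y":0,"z":0.11,"spin":0},{"hand":0.08,"x":0,"y":0,"z":0.14,"spin":0},{"hand":0.08,"x":0,"y":0.04,"z":0.15,"spin":0},{"hand":0.08,"x":0,"y":0.08,"z":0.15,"spin":0},{"hand":0.08,"x":0,"y":0.12,"z":0.15,"spin":0},{"hand":0.08,"x":0,"y":0.16,"z":0.15,"spin":0},{"hand":0.08,"x":0,"y":0.2,"z":0.15,"spin":0},{"hand":0.08,"x":0,"y":0.24,"z":0.15,"spin":0},{"hand":0.08,"x":0,"y":0.27,"z":0.15,"spin":0},{"hand":0.08,"x":0,"y":0.28,"z":0.15,"spin":0},{"hand":0.08,"x":0,"y":0.28,"z":0.15,"spin":0}]'
python3 - <<'E'
from h import *
c=read_camera('top');s=read_camera('side')
M=np.zeros((600,800,3),np.uint8)
M[:288,:792]=cv2.resize(c['img'][175:235,120:285],None,fx=4.8,fy=4.8,interpolation=cv2.INTER_CUBIC)
M[295:595,:375]=cv2.resize(s['img'][160:240,200:300],(375,300),interpolation=cv2.INTER_CUBIC)
M[295:595,380:780]=cv2.resize(s['img'],(400,300),interpolation=cv2.INTER_AREA)
cv2.imwrite('pics/c7.png',M[:,:,::-1])
f=c['img'][200:210,250:270].astype(int)
print('side pred seated top/shoulder',(proj(s,[[540.5,-48.5,68],[540.5,-48.5,28]])-[200,160]+.5)*3.75+[0,295])
E
```

```text
t: 13.67
eef_pos: [539.9, 233.5, 199.6]
tcp_rot: [-3.141, -0.0, 0.034]
ft_force: [-0.9, -0.2, 0.2]
opening: 0.842
side pred seated top/shoulder [[236.72832775 443.89909745]
 [236.66187278 486.93509405]]
```

View pics/c7.png

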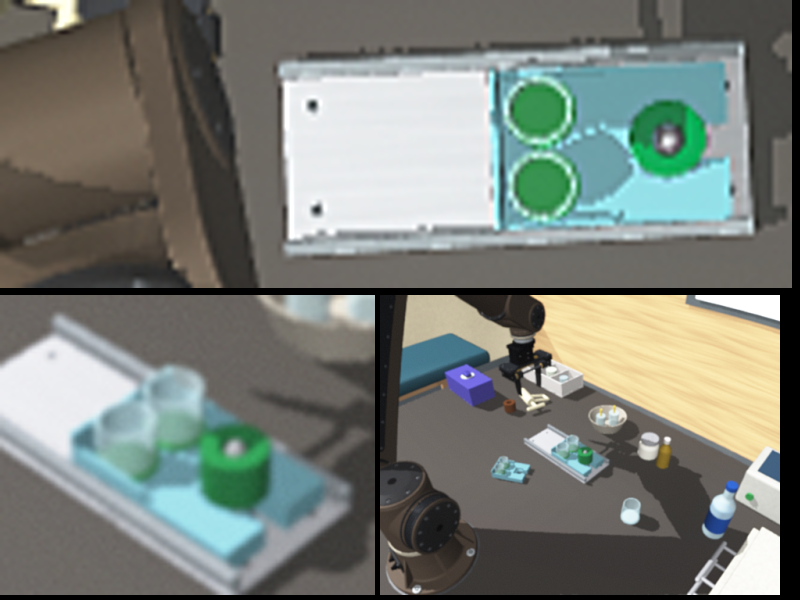

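```bash
python3 -c "
from cell import job_done;print(job_done())"
```

```text
the job is handed in; nothing more can be done
None
```

The tray is home on the rack and the green collar is seated and locked on the post. I handed the job in at about 14 s.

- **Tray:** I pushed the large teal tray along the rails until it hit a hard stop on the post. The last push read 22 N, with the pushed face about 115 mm from the post, as it should be at home. The last picture shows its back wall where it was right after the push.
- **Collar:** I lowered it over the post, and it met the tray at tool height 49.7 mm, against 49.8 mm predicted, with 6.5 N upward. After release, the side picture shows its top within about 2 pixels of a 3.75× enlargement of the predicted seated position.
- **Bystanders:** In the last side view they stand as before, checked by eye only, and the gripper is clear of everything.

No final check failed or disagreed. Two things came up along the way: one move was refused for missing keys and moved nothing, and first contact with the tray came later than I expected.

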